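# Open the leaning bead canister

### The arm

A 6-joint arm with a two-finger parallel gripper is mounted at the origin on the work surface. World frame = base frame: x ahead of the robot, y to its left, z up, the work surface at z = 0. Lengths are in m, angles in rad, forces in N, time in s.
With the tool pointing down it reaches from about 0.225 to 0.875 m from the base axis. Payload 3.4 kg.
Tool frame: the origin (TCP) lies at the very end of the fingers, on their centre line; the grasp point (between the pads) lies 19 mm behind it; z points along the fingers, x is the direction in which the jaws open and shut, and the axes are right-handed (so a half turn about z gives the same grasp; the last joint's range is limited). The gripper opens to 85 mm and grips with 20 to 120 N. Pads are 22 mm wide; open, the fingers measure 114 mm over their backs; the gripper's body (76 mm by 85 mm) begins 54 mm behind the grasp point. The pads swing forward as they close: fully open they stand 13 mm farther back than shut.
Start: joints at [1.031, 0.276, 1.505, -0, 1.361, -0.121], TCP at [0.234, 0.525, 0.231] pointing down, gripper open.
Joint ranges: [-2.89, 2.89], [-0.75, 2.08], [0.22, 2.7], [-1.18, 4.32], [0.11, 2.71], [-2.7, 2.7]. Speed limits (rad/s): [2.57, 2.57, 3.14, 3.14, 3.14, 3.14].

### API

Orientations are given as [roll, pitch, yaw] about the fixed x, y, z axes, in that order (R = Rz(yaw) Ry(pitch) Rx(roll)).
In Python, from station import observe, viewer, ctrl gives the robot as it stands. The module is installed in compiled form; this text tells all that it offers.
- The arm moves only by the shell command python3 -m pendant 'ROWS' [OPENING] [FORCE]. ROWS is JSON, a list of rows, each a list of 2 entries, a list of its own where there are three numbers: the shift along the world's x, y, z in mm, then the turn about the world's z in rad. In form: [[[x, y, z], yaw], ...]. A call has 1 to 5 rows; each row is the pose to reach, as a shift and turn from the pose commanded when the call began; what a row does not reach only later rows make up. A row lasts 1/10 s, in which the tool goes at most 50 mm and 8.59 degrees, less where a joint would pass 70% of its speed; a pose out of reach is approached as far as the arm can. A call with a gripper value outside its range is refused whole. OPENING is the opening, from -1 (shut) to 1 (fully open), set as the call begins (- or left out, the last holds). The fingers move at their own pace and stop on an object; FORCE is the grip in N (left out, the last holds). Time passes only in rows, so rows that repeat a pose let the fingers close. It gives the time, the measured TCP pose, the force and the opening at its end, in the units of the state.
- observe(): the state, without advancing time (a new reading comes with each control period).
- viewer.snapshot(name): name is "scene" or "top"; returns a dict with "img" (400x640x3 uint8, red, green, blue), "vertical_fov" (degrees; the focal length in pixels is half the picture's height over the tangent of half this angle, whatever the lens; pixels are square), "cx", "cy" (the principal point, pixels), "D" ([k1, k2, p1, p2, k3] as OpenCV has them; the pictures are not rectified), "R" (3x3) and "t" (3): a world point X has camera coordinates R X + t. Camera axes: x right, y down, z forward; pixel columns grow to the right and rows downward; lengths in m; the calibration is good to about 2 mm. A picture is of the moment at which its call begins. There is no depth.
- ctrl.hand_in(): hands the job in, once; it reports no verdict.
Trained networks look in a picture, given as the dict that the camera call returned (one of the last four; its "shot" number tells which), for a name from the list of things; names that differ only in an ending like _2 or _b are one class to them, and where a whole thing is asked for, a point or a joint stands for the part that bears it (a point fixed in the world has none). Each returns a list of dicts, best first, with "score" (0 to 1); they miss things now and then, are a little off and sometimes report something else, mostly with a low value. They report only what shows in the picture. A call takes as long as a camera call. They do not tell look-alikes from the thing itself.
- viewer.spot_in(picture, query): "box" ([left, top, width, height] in pixels, round what is visible of it).
- viewer.trace(picture, query): "mask" (400x640 bool, what is visible of it) and "box" ([left, top, width, height] in pixels, round what is visible of it).
The state is a dict: "t": time; "joint_positions": joint angles; "qd": joint speeds; "joint_efforts": joint torques, N m; "tool_pos": TCP position; "eef_rot": TCP orientation; "contact_force": force on the tool from outside, world axes, zero at the start; "wrist_torque": the same for the moment, N m; "grip_width": finger opening in m.
Only numpy, scipy, OpenCV 4.12 (cv2) and the standard library are available. Lean on these libraries where they do the work, as an engineer would, in place of code of your own. Each camera call takes 0.05 s, during which the arm holds its last target. There are 200 camera calls.

### The job

Open the bead canister that leans in its cradle: turn the lid anticlockwise until its lugs stand in the gaps of the collar, lift it out along the canister's axis, and lay it flat, handle up, wholly on the cork mat. Set it down rather than drop it, and leave the glue bottle, the thread cone and the tray of rosettes where they are.

Things in the scene. Friction and masses are not known exactly. Their poses are not given: they have to be found in the camera images.
- canister: Fixed aluminium canister, 106 mm across, leaning 30 degrees from vertical in a wooden cradle, mouth up and towards the robot's side. Origin: centre of the seat (the plane at its mouth on which the lid rests), 160 mm above the bench. z: along the canister's axis, out of the mouth; x: up the slope, away from the robot; y: level.
- collar (a point): Centre of the top of the dark steel collar round the mouth, 13 mm out from the seat; axes as the canister's. Collar 134 mm across. Three lips (5 mm thick, 8 mm above the seat, inner radius 54 mm) hold the lugs down; between them three gaps 36 degrees wide, at 0, 120, 240 degrees from x about z. Turned anticlockwise, lugs meet a stop 7 degrees past mid-gap, still free to rise.
- lid_handle (a point): Centre of the bar handle across the lid: 64 mm long along x, 16 mm thick along y; its top is 20 mm above this point, the lid disc's upper face 20 mm below, the lid's underside 32 mm below. z: out of the lid's top. At the start its x is 0.48 to 0.97 rad clockwise (negative about z) of the canister's x; when the two agree (bar straight up the slope) the lugs stand mid-gap.
- lid: Loose white plastic lid, 110 to 230 g: disc 100 mm across, 12 mm thick, with three lugs at its lower edge (14 mm wide, 6 mm thick, out to radius 61 mm) at 0, 120, 240 degrees from x. Origin: centre of its underside; axes as lid_handle. It starts locked on the seat, has 2 mm of play and turns easily; free to lift within about 0.15 rad of mid-gap.
- mat: Fixed square cork mat flat on the bench, 210 x 210 mm, 6 mm thick; origin at the centre of its underside, x and y along its edges, z up.
- glue: Bystander: white glue bottle with a red cap, 56 mm across, 150 mm high, standing; origin under its centre.
- thread: Bystander: grey thread cone, 68 mm across the foot, 130 mm high, standing; origin under its centre.
- tray: Bystander: shallow wooden tray of red straw rosettes, 150 x 110 x 40 mm; origin under its centre.
Mind the look-alikes: they are no part of the job. What is shaped like the lid but purple is not meant.

How it is judged:
On the way, in this order (a step that is already met when the one before it is completed fails the run):
1. the lid is turned, still on its seat, until its lugs stand in the gaps (angle between the x axis of lid and the x axis of canister, either way round below 0.24 rad and z of lid in the frame of canister below 0.006 m), for 0.05 s.
2. the lid is held in the fingers, lifted clear of the collar (z of lid in the frame of canister above 0.025 m and contact force between the fingers and lid above 0.5 N), for 0.1 s.
At the end, for the whole second after the job is handed in: The lid lies flat on the cork mat, handle up (within 0.08 rad), its centre within 45 mm of the mat's centre along each of the mat's edges, so that all of it is on the mat, and at rest (x of lid in the frame of mat between -0.045 and 0.045 m and y of lid in the frame of mat between -0.045 and 0.045 m and z of lid in the frame of mat between 0.002 and 0.01 m and angle between lid's own z axis and vertical below 0.08 rad and linear speed of lid below 0.02 m/s); the robot touches nothing.
It fails at once if the lid is dropped (it falls free of the fingers faster than 0.6 m/s) (linear speed of lid above 0.6 m/s and contact force between the fingers and lid below 0.1 N).
It fails at once if the glue bottle, the thread cone or the tray is moved more than 30 mm or tipped (distance of any of glue, thread, tray from where it was at the start of the episode above 0.03 m or angle between any of glue, thread's own z axis and vertical above 0.4 rad).
It also fails if it takes over 48 s, if anything falls off the work surface, if the arm or the gripper's body presses on something with over 40 N, if the wrist force passes 120 N, or if a joint passes its speed limit or range.

## Working session

There is one attempt and no reset: what is moved stays moved. The work goes in short steps, Python scripts to look and compute and a shell command to move; the robot and the scene stay as the last step left them, time stands still between calls to the robot, and variables do not carry over. Pictures are saved under pics/ and viewed, about 8 in all and at most 12, crops included, and the job is handed in when it is done.

```bash
mkdir -p pics; cat > h.py <<'E'
import numpy as np, cv2
from station import observe, viewer, ctrl
def cam(p):
    f=200/np.tan(np.radians(p["vertical_fov"])/2)
    return np.array([[f,0,p["cx"]],[0,f,p["cy"]],[0,0,1.]]),np.array(p["D"],float),np.array(p["R"],float),np.array(p["t"],float)
def proj(p,X):
    K,D,R,t=cam(p); return cv2.projectPoints(np.atleast_2d(np.array(X,float)),cv2.Rodrigues(R)[0],t,K,D)[0][:,0]
def ray(p,uv):
    K,D,R,t=cam(p); n=cv2.undistortPointsIter(np.array(uv,float).reshape(-1,1,2),K,D,None,None,(3,50,1e-10))[:,0]
    return -R.T@t, np.c_[n,np.ones(len(n))]@R
def onz(p,uv,z):
    c,d=ray(p,uv); return c+d*((z-c[2])/d[:,2])[:,None]
def tri(p,q,a,b):
    c1,d1=ray(p,a);c2,d2=ray(q,b);A=0;B=0
    for c,d in((c1,d1[0]),(c2,d2[0])):
        d=d/np.linalg.norm(d);M=np.eye(3)-np.outer(d,d);A=A+M;B=B+M@c
    return np.linalg.solve(A,B)
def save(name,img,s=1):
    cv2.imwrite("pics/"+name,cv2.resize(img,None,fx=s,fy=s,interpolation=cv2.INTER_CUBIC)[:,:,::-1])
E
python3 - <<'E'
from h import *
np.set_printoptions(precision=3,suppress=True)
for n in("scene","top"):
    p=viewer.snapshot(n); save(n+"0.png",p["img"])
    c,_=ray(p,[[320,200]]);print(n,c,p["vertical_fov"],p["D"])
    for q in("canister","collar","lid_handle","lid","mat","glue","thread","tray"):
        for m in viewer.trace(p,q)[:3]:
            ys,xs=np.nonzero(m["mask"]); print(q,round(m["score"],2),np.round(m["box"]),xs.mean().round(1),ys.mean().round(1),len(xs))
print(observe())
E
```

```text
scene [1.013 0.822 1.458] 43.024137229246314 [-0.154  0.     0.     0.     0.   ]
canister 0.66 [265. 126.  63.  72.] 295.2 166.7 2632
collar 0.93 [262. 123.  68.  77.] 295.5 166.4 2710
lid_handle 0.88 [299. 125.  26.  19.] 309.8 135.4 413
lid_handle 0.82 [317. 112.  26.  23.] 328.7 123.5 371
lid 0.81 [314. 113.  26.  22.] 328.5 123.7 400
lid 0.62 [299. 125.  23.  25.] 309.9 135.3 438
mat 0.98 [312. 219.  77.  67.] 348.3 251.9 3627
glue 0.64 [252. 218.  19.  30.] 261.7 231.6 481
thread 0.84 [371. 297.  19.  34.] 380.7 313.6 564
tray 0.83 [243. 112.  45.  39.] 265.9 132.4 1080
top [0.494 0.002 1.259] 48.130158476596065 [0.025 0.    0.    0.    0.   ]
canister 0.78 [354. 179.  69.  84.] 384.7 212.2 3409
canister 0.58 [141. 184.  36.  22.] 159.5 192.4 635
collar 0.61 [355. 177.  68.  81.] 385.1 212.2 3431
lid_handle 0.86 [375. 217.  41.  39.] 394.8 236.7 1202
lid_handle 0.7 [415. 270.  37.  39.] 430.2 291.3 1151
lid 0.88 [411. 270.  41.  41.] 430.7 291.5 1208
lid 0.62 [374. 219.  40.  36.] 394.4 236.7 1180
mat 0.96 [209. 162.  91.  93.] 253.0 210.4 5528
mat 0.46 [141. 183.  36.  24.] 159.2 191.9 652
mat 0.23 [312. 119.  16.  24.] 318.0 129.1 405
glue 0.87 [311. 120.  17.  24.] 317.6 129.0 477
thread 0.84 [140. 182.  37.  24.] 159.6 192.3 620
tray 0.93 [441. 191.  51.  54.] 465.9 215.9 2523
{'t': 0.9, 'joint_positions': array([ 1.031,  0.276,  1.505, -0.   ,  1.361, -0.121]), 'qd': array([-0.002, -0.   ,  0.001, -0.001,  0.002, -0.   ]), 'joint_efforts': array([  0.001, -41.663, -24.61 ,  -0.   ,   0.   ,  -0.   ]), 'tool_pos': array([0.234, 0.525, 0.231]), 'eef_rot': array([ 3.142, -0.   ,  1.152]), 'contact_force': array([ 0.037, -0.05 , -0.292]), 'wrist_torque': array([ 0.01 , -0.006, -0.052]), 'grip_width': 0.08531306231927989}
```

View pics/scene0.png

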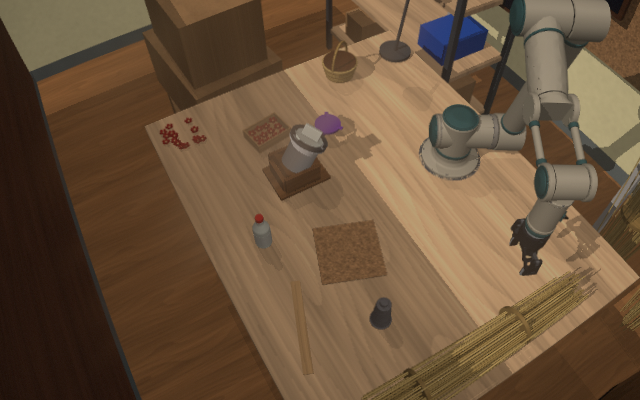

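View pics/top0.png

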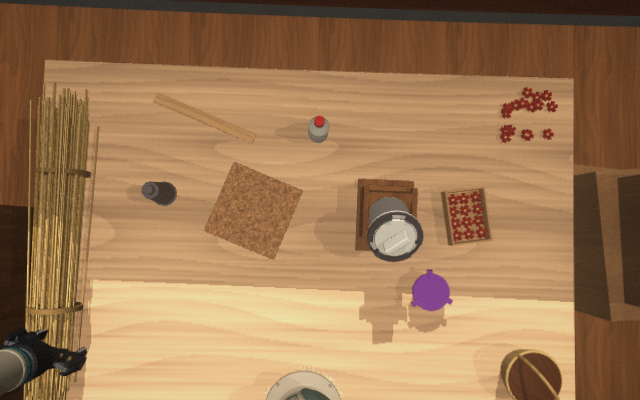

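```bash
python3 - <<'E'
from h import *
a=viewer.snapshot("scene")["img"][105:195,250:345]; b=viewer.snapshot("top")["img"][170:270,345:440]
A=cv2.resize(a,(390,400),interpolation=cv2.INTER_CUBIC); B=cv2.resize(b,(400,400),interpolation=cv2.INTER_CUBIC)
save("crop1.png",np.hstack([A,B]))
E
```

```text
(no output)
```

View pics/crop1.png

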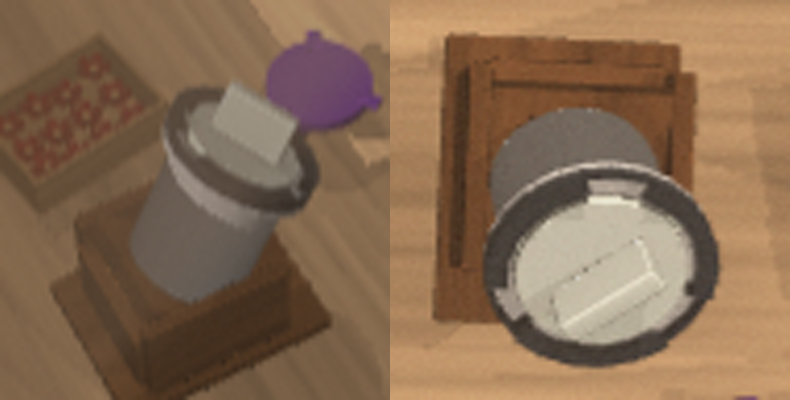

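```bash
cat >> h.py <<'E'
from scipy.spatial.transform import Rotation as Ro
from scipy.optimize import least_squares, minimize
def canR(psi): # x up slope heading psi
    return Ro.from_euler('ZY',[psi,-np.pi/6]).as_matrix()
def circ(c,R,r,h,n=120):
    a=np.linspace(0,2*np.pi,n,endpoint=False); return c+(np.c_[r*np.cos(a),r*np.sin(a),np.full(n,h)])@R.T
def barpts(c,R,th,h):  # corners at height h above seat, lid turned th
    q=np.array([[.032,.008],[.032,-.008],[-.032,-.008],[-.032,.008]]);C,S=np.cos(th),np.sin(th)
    q=q@np.array([[C,S],[-S,C]]); return c+np.c_[q,np.full(4,h)]@R.T
E
python3 - <<'E'
from h import *
np.set_printoptions(precision=4,suppress=True)
P={n:viewer.snapshot(n) for n in("scene","top")}
roi={"scene":(255,115,85,60),"top":(360,195,70,75)}
M={}
for n,p in P.items():
    im=p["img"].astype(int); m=(im.max(2)<95)&(im.max(2)-im.min(2)<22)
    z=np.zeros_like(m);x,y,w,h=roi[n];z[y:y+h,x:x+w]=1
    m&=z; k,l,s,_=cv2.connectedComponentsWithStats(m.astype(np.uint8)); i=1+s[1:,4].argmax(); M[n]=(l==i); print(n,s[i])
def edge_sil(p,c,R):
    H=cv2.convexHull(proj(p,np.r_[circ(c,R,.067,.013)]).astype(np.float32))[:,0]
    return H
def cost(v,full=False):
    c=np.array([v[0],v[1],.16]);R=canR(v[2]);t=0
    for n,p in P.items():
        o=np.zeros((1600,2560),np.uint8)
        cv2.fillPoly(o,[np.round(proj(p,circ(c,R,.067,.013))*4+1.5).astype(int)],1)
        hull=cv2.convexHull(np.argwhere(M[n])[:,::-1].astype(np.float32))
        g=np.zeros_like(o); cv2.fillPoly(g,[np.round(hull*4+1.5).astype(int)],1)
        t+=1-(o&g).sum()/(o|g).sum()
        if full: print(n,(o&g).sum()/(o|g).sum())
    return t
c0=onz(P["top"],[[395,222]],.17)[0]; print(c0)
best=min((minimize(cost,[c0[0],c0[1],s],method="Nelder-Mead",options=dict(initial_simplex=[[c0[0],c0[1],s],[c0[0]+.02,c0[1],s],[c0[0],c0[1]+.02,s],[c0[0],c0[1],s+.3]])) for s in(-.4,0,.4)),key=lambda r:r.fun)
v=best.x; print("canister",v,best.fun); cost(v,True)
c=np.array([v[0],v[1],.16]);R=canR(v[2])
uv=np.array([[404.4,229.5],[407.2,239],[386.1,252.5],[383.7,243.2]])
r=least_squares(lambda w:(proj(P["top"],barpts(c+R@[w[1],w[2],0],R,w[0],.052))-uv).ravel()/1,[-.7,0,0])
print("theta, play",r.x,np.abs(r.fun).max())
# bystanders and mat
for n in("glue","thread","tray","mat"):
    m=viewer.trace(P["top"],n)[0]; 
    if n=="mat":
        rc=cv2.minAreaRect(np.argwhere(m["mask"])[:,::-1].astype(np.float32)); q=onz(P["top"],cv2.boxPoints(rc),.006);print("mat",q[:,:2],q.mean(0),np.linalg.norm(q[0]-q[1]),np.linalg.norm(q[2]-q[1]))
    else: x,y,w,h=m["box"]; print(n,onz(P["top"],[[x,y],[x+w,y+h]],0)[:,:2])
    s=viewer.trace(P["scene"],n)[0]["box"]; print("   scene base",onz(P["scene"],[[s[0]+s[2]/2,s[1]+s[3]-4]],0)[0][:2])
T=[]
for n,p in P.items():
    x,y,w,h=roi[n]; s=6; im=cv2.resize(p["img"][y-10:y+80,x-5:x+60],None,fx=s,fy=s,interpolation=cv2.INTER_CUBIC)
    for pts,col in((circ(c,R,.067,.013),(255,0,0)),(barpts(c,R,r.x[0],.052),(0,0,255)),(circ(c,R,.05,.012),(0,200,0)),(c+R@[.06,0,.013]+np.zeros((1,3)),(255,255,0))):
        u=(proj(p,pts)-[x-5,y-10]+.5)*s; cv2.polylines(im,[np.round(u).astype(int)],True,col,2)
    T.append(im)
save("fit.png",np.hstack(T))
E
```

```text
scene [308 139  19  15 100]
top [368 212  55  49 686]
[ 0.5172 -0.2132  0.17  ]
canister [ 0.4873 -0.2125 -0.1406] 0.8828827991985875
scene 0.15042505592841163
top 0.9666921448730009
theta, play [-0.7388  0.011   0.0037] 2.517682816607646
glue [[ 0.8015 -0.0065]
 [ 0.7371 -0.0631]]
   scene base [ 0.78   -0.0136]
thread [[0.6079 0.468 ]
 [0.5457 0.3585]]
   scene base [0.6042 0.4222]
tray [[ 0.6167 -0.3722]
 [ 0.4661 -0.5196]]
   scene base [ 0.5773 -0.3753]
mat [[0.4828 0.2884]
 [0.6806 0.2145]
 [0.6032 0.0155]
 [0.406  0.0917]] [0.5431 0.1525 0.006 ] 0.2111246922526082 0.213421711721139
   scene base [0.6    0.2426]
```

View pics/fit.png

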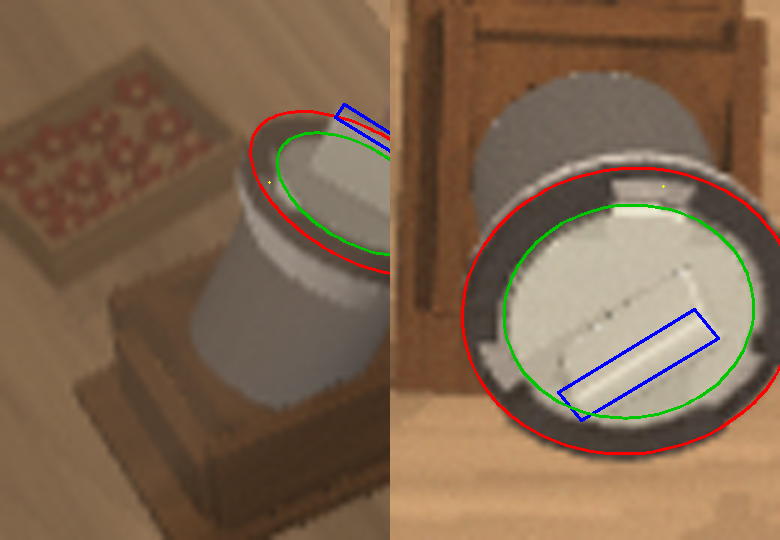

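```bash
python3 - <<'E'
from h import *
np.set_printoptions(precision=4,suppress=True)
P={n:viewer.snapshot(n) for n in("scene","top")}
p,s=P["top"],P["scene"]
f=lambda q:np.array([355+(q[0]-390)/6-.5,185+q[1]/6-.5])
im=p["img"].astype(int); m=(im.max(2)<95)&(im.max(2)-im.min(2)<22); z=np.zeros_like(m); z[195:270,360:430]=1; m&=z
hull=cv2.convexHull(np.argwhere(m)[:,::-1].astype(np.float32))[:,0]
def angs(c,R,pts,h):
    o,d=ray(p,[f(q) for q in pts]); n=R[:,2]; X=o+d*(((c+n*h-o)@n)/(d@n))[:,None]; L=(X-c)@R; return np.degrees(np.arctan2(L[:,1],L[:,0])),np.hypot(L[:,0],L[:,1])
gp=[(612,182),(695,183),(480,345),(510,392)]
for psi in(-.2,-.14,-.1,-.05,0,.05):
    R=canR(psi)
    g=lambda v:(np.hypot(*(((lambda X:(X-np.array([v[0],v[1],.16]))@R)( (lambda o,d:o+d*(((np.array([v[0],v[1],.16])+R[:,2]*.013-o)@R[:,2])/(d@R[:,2]))[:,None])(*ray(p,hull))))[:,:2]).T)-.067)
    r=least_squares(g,[.4873,-.2125],loss="soft_l1",f_scale=.001); c=np.array([*r.x,.16])
    print(psi,c,"rms mm",1e3*np.sqrt(np.mean(g(r.x)**2)),"gap",*angs(c,R,gp,.013))
    bar=angs(c,R,[(570,400),(700,320)],.052); 
    o,d=ray(p,[f((570,400)),f((700,320))]); n=R[:,2]; X=o+d*(((c+n*.052-o)@n)/(d@n))[:,None]; L=(X-c)@R
    print("   bar edge heading",np.arctan2(*(L[1]-L[0])[1::-1]),"offset of edge from centre",abs(np.cross(L[1,:2]-L[0,:2],L[0,:2]))/np.linalg.norm(L[1]-L[0]))
    # scene: predicted bar/collar extremes vs network boxes
    col=proj(s,np.r_[circ(c,R,.067,.013),circ(c,R,.067,0)]); print("   scene collar box",col.min(0),col.max(0))
for q in("collar","lid_handle"): print(q,[b["box"] for b in viewer.spot_in(s,q)[:2]])
E
```

```text
-0.2 [ 0.4873 -0.2134  0.16  ] rms mm 1.284525812129769 gap [ 22.664   -7.0566 118.6825 142.8124] [0.0609 0.0645 0.0619 0.0606]
   bar edge heading -0.6707038781051037 offset of edge from centre 0.001716193172960249
   scene collar box [289.5211 122.5105] [326.4317 153.3276]
-0.14 [ 0.4874 -0.213   0.16  ] rms mm 1.185973448828744 gap [ 19.6421 -10.166  114.8287 139.3229] [0.0613 0.0644 0.0617 0.0602]
   bar edge heading -0.7332267243553958 offset of edge from centre 0.0025863644417538434
   scene collar box [289.4775 122.9403] [326.5404 153.0097]
-0.1 [ 0.4875 -0.2127  0.16  ] rms mm 1.2057727889455832 gap [ 17.67   -12.2472 112.2561 136.9658] [0.0614 0.0642 0.0616 0.0599]
   bar edge heading -0.775670639855768 offset of edge from centre 0.0031324794200495304
   scene collar box [289.4282 123.2334] [326.6128 152.785 ]
-0.05 [ 0.4875 -0.2124  0.16  ] rms mm 1.3138053960173437 gap [ 15.2749 -14.7779 108.9094 133.8547] [0.0617 0.0641 0.0616 0.0596]
   bar edge heading -0.8295985337259868 offset of edge from centre 0.003910386885798269
   scene collar box [289.3743 123.5874] [326.7132 152.4672]
0 [ 0.4874 -0.2123  0.16  ] rms mm 1.4935530881386136 gap [ 12.9373 -17.2329 105.3978 130.5419] [0.0621 0.064  0.0616 0.0593]
   bar edge heading -0.8845034229634726 offset of edge from centre 0.004808671339292204
   scene collar box [289.3354 123.9215] [326.8366 152.1137]
0.05 [ 0.4872 -0.2122  0.16  ] rms mm 1.7388673475741938 gap [ 10.6917 -19.5838 101.7332 127.0102] [0.0626 0.0639 0.0619 0.0591]
   bar edge heading -0.9403820882428374 offset of edge from centre 0.005838259590136758
   scene collar box [289.3028 124.2322] [326.9718 151.7186]
collar [[262.3, 122.0, 69.7, 78.6]]
lid_handle [[314.5, 113.2, 25.4, 20.4], [295.9, 126.9, 25.8, 15.1]]<stdin>:18: DeprecationWarning: Arrays of 2-dimensional vectors are deprecated. Use arrays of 3-dimensional vectors instead. (deprecated in NumPy 2.0)
```

```bash
python3 -m pendant '[[[12,-35,30],-0.03],[[26,-80,45],-0.08],[[41,-125,60],-0.12],[[56,-170,70],-0.16],[[70,-216,70],-0.2]]'
python3 -m pendant '[[[15,-46,0],-0.05],[[30,-92,0],-0.1],[[45,-138,0],-0.15],[[60,-184,0],-0.2],[[75,-230,0],-0.2]]'
python3 -m pendant '[[[15,-46,0],0],[[30,-92,0],0],[[45,-138,0],0],[[60,-184,0],0],[[75,-230,0],0]]'
python3 -m pendant '[[[7,-30,0],0],[[14,-60,0],0],[[14,-60,0],0],[[14,-60,0],0]]' -0.1
```

```text
t: 2.2
tool_pos: [0.3049, 0.3083, 0.303]
eef_rot: [3.14, -0.004, 0.951]
contact_force: [1.0, 0.5, 0.1]
grip_width: 0.0853
t: 2.7
tool_pos: [0.379, 0.0775, 0.3017]
eef_rot: [3.141, -0.001, 0.751]
contact_force: [1.0, 0.5, 0.6]
grip_width: 0.0855
t: 3.2
tool_pos: [0.4541, -0.1528, 0.3016]
eef_rot: [3.141, -0.001, 0.751]
contact_force: [0.9, 0.5, -0.3]
grip_width: 0.0856
t: 3.6
tool_pos: [0.4677, -0.211, 0.3009]
eef_rot: [-3.14, -0.0, 0.751]
contact_force: [0.1, 0.8, 0.3]
grip_width: 0.0383
```

```bash
python3 - <<'E'
from h import *
c=np.array([.4875,-.2125,.16]);R=canR(-.06); T=[]
for n,(x,y) in(("scene",(265,75)),("top",(355,180))):
    p=viewer.snapshot(n); im=cv2.resize(p["img"][y:y+90,x:x+65],None,fx=6,fy=6,interpolation=cv2.INTER_CUBIC)
    for pts,col in((circ(c,R,.067,.013),(255,0,0)),(barpts(c,R,-.8,.052),(0,0,255)),(barpts(c,R,-.8,.012),(0,0,255))):
        u=(proj(p,pts)-[x,y]+.5)*6; cv2.polylines(im,[np.round(u).astype(int)],True,col,1)
    T.append(im)
save("pre.png",np.hstack(T))
E
```

```text
(no output)
```

View pics/pre.png

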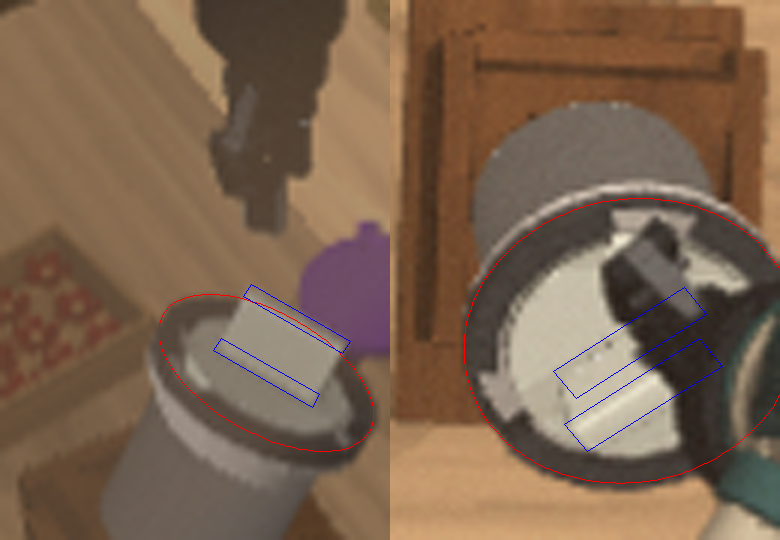

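```bash
python3 -m pendant '[[[0,0,-40],0],[[0,0,-75],0],[[0,0,-85],0],[[0,0,-90],0],[[0,0,-90],0]]'
python3 -m pendant '[[[0,0,-6],0],[[0,0,-12],0],[[0,0,-17],0],[[0,0,-17],0]]'
```

```text
t: 4.2
tool_pos: [0.4683, -0.2104, 0.2121]
eef_rot: [3.14, -0.0, 0.753]
contact_force: [0.4, 0.2, 0.3]
grip_width: 0.0383
t: 4.6
tool_pos: [0.4675, -0.2105, 0.1937]
eef_rot: [-3.14, 0.0, 0.752]
contact_force: [-0.7, 1.1, -0.7]
grip_width: 0.0389
```

```bash
python3 -m pendant '[[[0,0,0],0.0],[[0,0,0],0.03],[[0,0,0],0.08],[[0,0,0],0.15],[[0,0,0],0.2]]' -0.45 20
python3 -m pendant '[[[0,0,0],0.06],[[0,0,0],0.12],[[0,0,0],0.18],[[0,0,0],0.24],[[0,0,0],0.3]]'
```

```text
t: 5.1
tool_pos: [0.4629, -0.2125, 0.1948]
eef_rot: [-3.136, 0.009, 0.955]
contact_force: [-11.4, -4.6, 8.2]
grip_width: 0.0236
t: 5.6
tool_pos: [0.4637, -0.2116, 0.1963]
eef_rot: [-3.135, 0.004, 1.253]
contact_force: [-11.8, -1.8, 15.3]
grip_width: 0.0239
```

```bash
python3 -m pendant '[[[-2,0,3],0.06],[[-4,0,4],0.12],[[-4,0,4],0.18],[[-4,0,4],0.26],[[-4,0,4],0.26]]'; python3 - <<'E'
from h import *
T=[]
for n,(x,y) in(("scene",(265,75)),("top",(355,180))):
    p=viewer.snapshot(n); T.append(cv2.resize(p["img"][y:y+90,x:x+65],None,fx=6,fy=6,interpolation=cv2.INTER_CUBIC))
save("mid.png",np.hstack(T))
E
```

```text
t: 6.1
tool_pos: [0.4634, -0.2109, 0.1986]
eef_rot: [-3.141, 0.0, 1.512]
contact_force: [-1.4, 0.1, 0.9]
grip_width: 0.0234
```

View pics/mid.png

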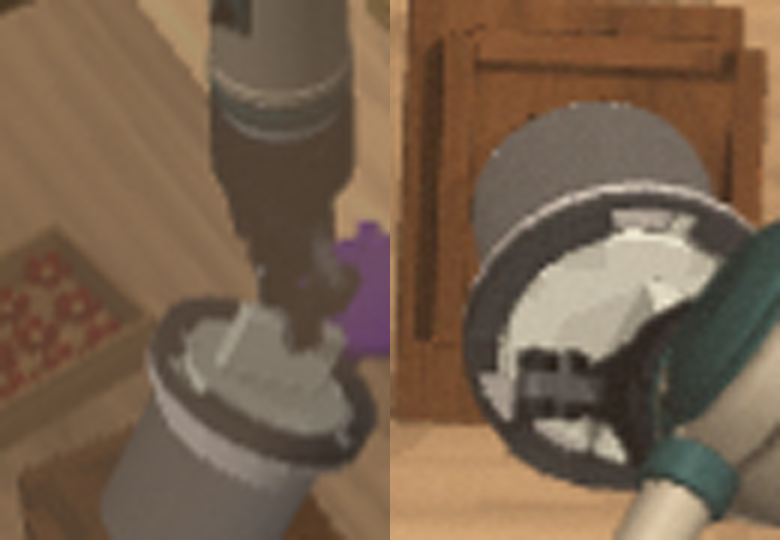

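```bash
python3 -m pendant '[[[0,0,0],0.03],[[0,0,0],0.06],[[0,0,0],0.1],[[0,0,0],0.14],[[0,0,0],0.14]]' - 20
python3 -m pendant '[[[0,0,0],0],[[0,0,0],0],[[0,0,0],-0.04],[[0,0,0],-0.08],[[0,0,0],-0.08]]' -1 40
python3 - <<'E'
from h import *
T=[]
for n,(x,y) in(("scene",(265,75)),("top",(355,180))):
    p=viewer.snapshot(n); T.append(cv2.resize(p["img"][y:y+90,x:x+65],None,fx=6,fy=6,interpolation=cv2.INTER_CUBIC))
save("mid2.png",np.hstack(T))
E
```

```text
t: 6.7
tool_pos: [0.4637, -0.2107, 0.1984]
eef_rot: [-3.141, -0.0, 1.652]
contact_force: [-3.4, -0.6, 3.1]
grip_width: 0.0236
t: 7.2
tool_pos: [0.4641, -0.2101, 0.1987]
eef_rot: [3.141, -0.001, 1.572]
contact_force: [-3.9, 1.4, 6.3]
grip_width: 0.0148
```

View pics/mid2.png

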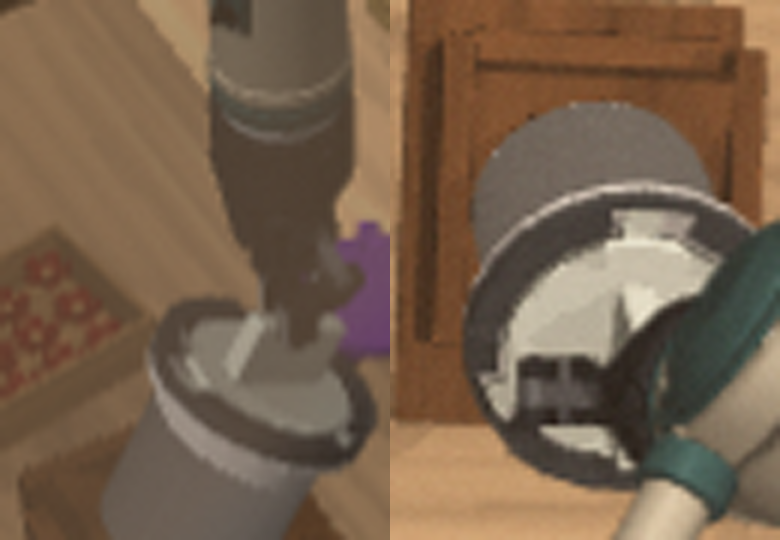

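```bash
python3 -m pendant '[[[0,0,0],-0.03],[[0,0,0],-0.03]]' -1 60
python3 -m pendant '[[[-1.5,0,2.6],-0.03],[[-3,0,5.2],-0.03],[[-4.5,0,7.8],-0.03],[[-6,0,10.4],-0.03],[[-6,0,10.4],-0.03]]'
```

```text
t: 7.5
tool_pos: [0.4639, -0.2098, 0.1986]
eef_rot: [3.141, -0.002, 1.543]
contact_force: [-3.5, 2.0, 5.4]
grip_width: 0.0142
t: 8.0
tool_pos: [0.4579, -0.2109, 0.209]
eef_rot: [3.141, 0.0, 1.512]
contact_force: [0.3, 0.0, -3.3]
grip_width: 0.0139
```

```bash
python3 -m pendant '[[[-4,0,7],0],[[-8,0,14],0],[[-13,1,22],0],[[-19,1,33],0],[[-25,2,43],0]]'
python3 -m pendant '[[[-6,0,10],0],[[-10,0,25],0],[[-10,0,50],0],[[-10,0,60],0],[[-10,0,60],0]]'
python3 - <<'E'
from h import *
T=[]
for n,(x,y) in(("scene",(250,45)),("top",(350,165))):
    p=viewer.snapshot(n); T.append(cv2.resize(p["img"][y:y+120,x:x+80],None,fx=5,fy=5,interpolation=cv2.INTER_CUBIC))
save("lift.png",np.hstack(T))
E
```

```text
t: 8.5
tool_pos: [0.4324, -0.2088, 0.253]
eef_rot: [3.141, 0.001, 1.512]
contact_force: [-0.6, 0.5, -2.4]
grip_width: 0.0141
t: 9.0
tool_pos: [0.4235, -0.2092, 0.3136]
eef_rot: [3.138, 0.002, 1.512]
contact_force: [0.9, -0.5, -2.8]
grip_width: 0.0141
```

View pics/lift.png

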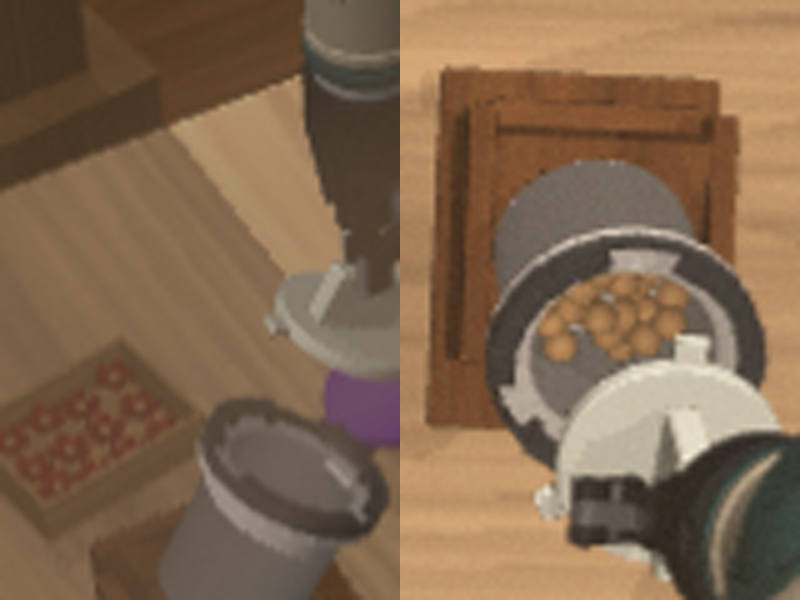

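```bash
python3 -m pendant '[[[3,10,0],0],[[9,35,0],0],[[18,70,0],0],[[27,105,0],0],[[36,140,0],0]]'
python3 -m pendant '[[[9,35,0],0],[[18,70,-5],0],[[27,105,-15],0],[[36,140,-30],0],[[43,170,-45],0]]'
python3 -m pendant '[[[5,20,-20],0],[[9,40,-45],0],[[9,53,-75],0],[[9,53,-105],0],[[9,53,-130],0]]'
python3 -m pendant '[[[0,0,-15],0],[[0,0,-28],0],[[0,0,-40],0],[[0,0,-45],0],[[0,0,-45],0]]'
python3 - <<'E'
from h import *
T=[]
for n,(x,y) in(("scene",(310,180)),("top",(200,155))):
    p=viewer.snapshot(n); T.append(cv2.resize(p["img"][y:y+110,x:x+100],None,fx=4,fy=4,interpolation=cv2.INTER_CUBIC))
save("mat1.png",np.hstack(T))
E
```

```text
t: 9.6
tool_pos: [0.4585, -0.0665, 0.3106]
eef_rot: [-3.14, -0.001, 1.512]
contact_force: [0.1, 0.1, -1.8]
grip_width: 0.014
t: 10.1
tool_pos: [0.5014, 0.1041, 0.2652]
eef_rot: [-3.14, -0.001, 1.513]
contact_force: [1.1, -0.4, -2.5]
grip_width: 0.014
t: 10.6
tool_pos: [0.5089, 0.1556, 0.134]
eef_rot: [-3.138, 0.0, 1.513]
contact_force: [-0.0, -0.4, -2.6]
grip_width: 0.0141
t: 11.1
tool_pos: [0.51, 0.1545, 0.0908]
eef_rot: [-3.139, 0.0, 1.512]
contact_force: [-0.1, -0.3, -1.8]
grip_width: 0.0139
```

View pics/mat1.png

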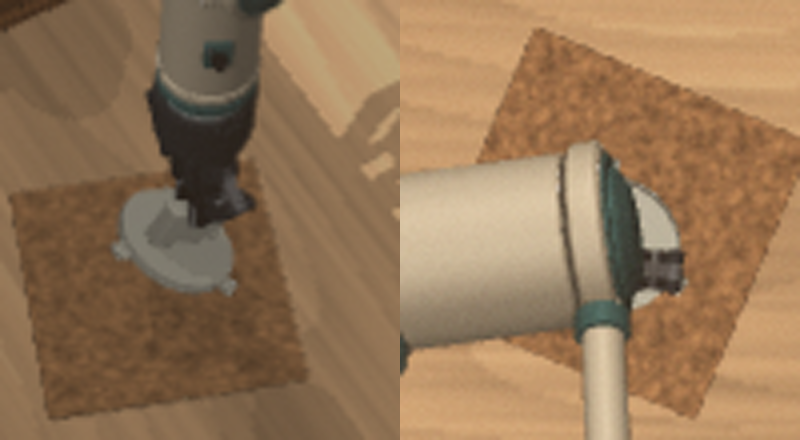

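```bash
python3 -m pendant '[[[0,0,-4],0],[[0,0,-8],0],[[0,0,-12],0],[[0,0,-14],0],[[0,0,-14],0]]'
python3 -m pendant '[[[0,0,-2],0],[[0,0,-4],0],[[0,0,-6],0],[[0,0,-8],0],[[0,0,-8],0]]' - 25
```

```text
t: 11.7
tool_pos: [0.5106, 0.1542, 0.0773]
eef_rot: [-3.141, 0.0, 1.512]
contact_force: [0.5, 0.8, -2.5]
grip_width: 0.0142
t: 12.2
tool_pos: [0.5106, 0.1543, 0.0694]
eef_rot: [-3.141, 0.0, 1.512]
contact_force: [-0.9, -0.0, -2.3]
grip_width: 0.0139
```

```bash
python3 -m pendant '[[[0,0,-1],0],[[0,0,-2],0],[[0,0,-3],0],[[0,0,-3],0]]' - 20
python3 -m pendant '[[[2,0,-1],0],[[4,0,-2],0],[[6,0,-3],0],[[6,0,-3],0]]'
```

```text
t: 12.6
tool_pos: [0.5116, 0.1544, 0.0676]
eef_rot: [3.14, -0.0, 1.512]
contact_force: [0.3, -0.1, 4.8]
grip_width: 0.014
t: 13.0
tool_pos: [0.517, 0.1543, 0.0652]
eef_rot: [3.141, -0.0, 1.512]
contact_force: [-1.9, -1.2, 12.1]
grip_width: 0.0138
```

```bash
python3 -m pendant '[[[2,0,0],0],[[4,0,-1],0],[[6,0,-2],0],[[8,0,-3],0],[[8,0,-3],0]]'
python3 -m pendant '[[[2,0,-1],0],[[4,0,-3],0],[[6,0,-4],0],[[8,0,-6],0],[[8,0,-6],0]]'
```

```text
t: 13.5
tool_pos: [0.5245, 0.154, 0.0619]
eef_rot: [-3.141, 0.001, 1.512]
contact_force: [-2.4, -1.6, 10.2]
grip_width: 0.014
t: 14.0
tool_pos: [0.5343, 0.154, 0.0563]
eef_rot: [3.139, 0.0, 1.513]
contact_force: [-0.0, -1.9, 8.8]
grip_width: 0.0143
```

```bash
python3 -m pendant '[[[2,0,-2],0],[[4,0,-3],0],[[6,0,-5],0],[[7,0,-6],0],[[7,0,-6],0]]'
python3 - <<'E'
from h import *
T=[]
for n,(x,y) in(("scene",(310,180)),("top",(200,155))):
    p=viewer.snapshot(n); T.append(cv2.resize(p["img"][y:y+110,x:x+100],None,fx=4,fy=4,interpolation=cv2.INTER_CUBIC))
save("mat2.png",np.hstack(T))
E
```

```text
t: 14.5
tool_pos: [0.5419, 0.1535, 0.0505]
eef_rot: [3.137, 0.001, 1.513]
contact_force: [1.5, -3.6, 8.3]
grip_width: 0.0138
```

View pics/mat2.png

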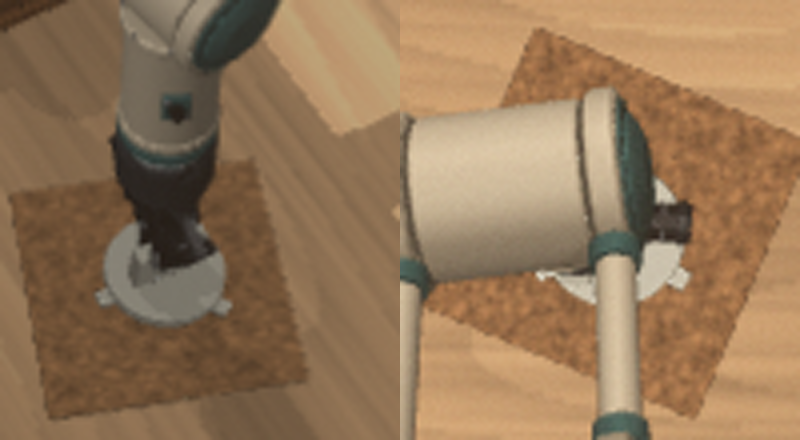

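```bash
python3 -m pendant '[[[1,0,-1],0],[[2,0,-2],0],[[3,0,-3],0],[[3,0,-3],0]]'
python3 -m pendant '[[[1,0,-1],0],[[1,0,-2],0],[[1,0,-3],0],[[1,0,-3],0]]'
```

```text
t: 15.0
tool_pos: [0.545, 0.153, 0.0479]
eef_rot: [3.137, 0.002, 1.514]
contact_force: [0.0, -4.4, 11.5]
grip_width: 0.014
t: 15.4
tool_pos: [0.5476, 0.1529, 0.046]
eef_rot: [3.133, 0.002, 1.514]
contact_force: [1.7, -5.1, 15.2]
grip_width: 0.0141
```

```bash
python3 -m pendant '[[[0,0,0],0],[[0,0,0],0],[[0,0,0],0]]' -0.4
python3 -m pendant '[[[0,0,10],0],[[0,0,40],0],[[0,0,80],0],[[0,0,120],0],[[0,0,160],0]]'
python3 -m pendant '[[[-40,0,20],0],[[-80,0,20],0],[[-120,0,20],0],[[-160,0,20],0],[[-200,0,20],0]]'
python3 - <<'E'
from h import *
np.set_printoptions(precision=4,suppress=True)
T=[]
for n,(x,y) in(("scene",(310,180)),("top",(200,155))):
    p=viewer.snapshot(n); T.append(cv2.resize(p["img"][y:y+110,x:x+100],None,fx=4,fy=4,interpolation=cv2.INTER_CUBIC))
    for m in viewer.trace(p,"lid")[:2]:
        ys,xs=np.nonzero(m["mask"]); print(n,m["score"],xs.mean(),ys.mean(),onz(p,[[xs.mean(),ys.mean()]],.022)[0])
    for q in("mat","glue","thread","tray"):
        b=viewer.trace(p,q)[0]; print("  ",q,b["box"])
save("end.png",np.hstack(T))
E
```

```text
t: 15.7
tool_pos: [0.5433, 0.1544, 0.0423]
eef_rot: [-3.14, -0.0, 1.512]
contact_force: [0.0, -0.3, -0.2]
grip_width: 0.0255
t: 16.2
tool_pos: [0.5434, 0.1545, 0.2046]
eef_rot: [-3.141, -0.0, 1.512]
contact_force: [0.5, -0.4, -1.0]
grip_width: 0.0257
t: 16.7
tool_pos: [0.3419, 0.1543, 0.223]
eef_rot: [3.142, -0.0, 1.512]
contact_force: [0.3, 0.3, 0.2]
grip_width: 0.0256
scene 0.91 327.59558823529414 123.875 [ 0.3259 -0.3517  0.022 ]
scene 0.74 350.25837988826817 248.68435754189943 [0.5421 0.1604 0.022 ]
   mat [311.9, 218.9, 71.9, 67.1]
   glue [251.4, 216.7, 19.2, 33.9]
   thread [368.5, 296.0, 22.8, 32.6]
   tray [242.5, 112.2, 48.3, 37.7]
top 0.9 430.5511265164645 291.5511265164645 [ 0.3319 -0.3436  0.022 ]
top 0.63 253.05417814508723 212.75114784205692 [0.5351 0.1505 0.022 ]
   mat [207.1, 164.1, 94.3, 92.5]
   glue [312.5, 123.1, 17.5, 23.4]
   thread [140.0, 182.1, 36.2, 25.5]
   tray [441.9, 188.8, 51.5, 54.3]
```

View pics/end.png

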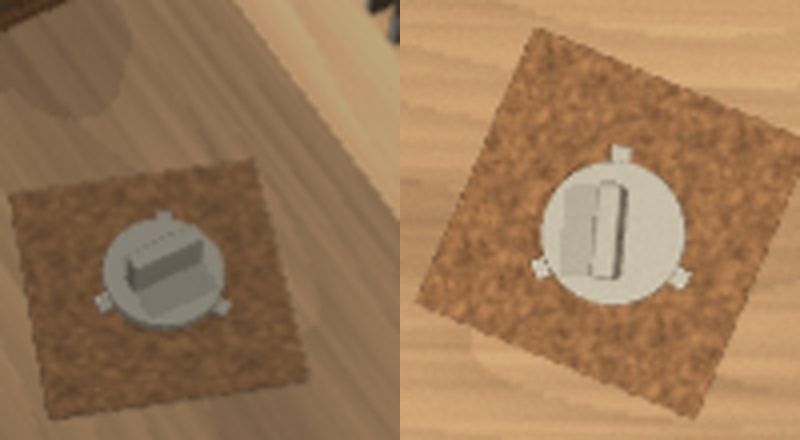

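The lid lies flat, handle up, near the mat's centre: top crop about (613,232), with the mat centre about (610,225). Nothing is touching it, so I am handing in.

```bash
python3 -c "
from station import ctrl; print(ctrl.hand_in())"
```

```text
the job is handed in; nothing more can be done
None
```

I turned the white lid anticlockwise with the jaws round its bar until the bar ran up the slope. I then gripped it, drew it out along the canister's axis and carried it to the mat. There I set its low edge down first and rolled it flat in a light grip before letting go. The job is handed in at about 17 s of the 48 s allowed; no verdict was given.

**Lid position:** in the last pictures it lies flat, handle up, wholly on the cork. The two cameras put its centre within about 10 mm of the mat's centre, against the 45 mm allowed, though they differ from each other by about 10 mm.

**Bystanders:** the boxes the networks drew round the glue bottle, thread cone and tray changed by no more than a few pixels. No movement was seen.

**Robot:** it had pulled back clear, with about zero force on the tool. The highest tool force in the readings, taken at the end of each move, was about 17 N.

**Checks that failed or disagreed:**
- My collar fit failed in the scene picture, so I located the canister mainly from the top camera; overlaid on the scene picture, that fit was off by about 2 pixels.
- While turning the lid, the jaws met it about 4 mm off the expected place, and I shifted the tool to suit.
- The grip width read 14 mm on the 16 mm bar, which suggests only the fingertips held it. It stayed in the grip throughout.
- The networks ranked the purple look-alike above the real lid; I left it alone.

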